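# Seat the stemmed lantern in the spring-gripped post holder

### The job

Lift the green lantern with the steel stem out of its wooden stand and slide its stem straight down into the metal post holder, past the side spring plunger that rides up on it and grips it. Feel for the sprung stop hidden inside and press the stem firmly but gently onto it, without forcing it, then let go so that the lantern stands upright in the holder. Leave everything else on the ledge where it is.

Things in the scene. Friction and masses are not known exactly. Their poses are not given: they have to be found in the camera images.
- lantern_head (a point): Centre of the loose stemmed lantern's head (lantern about 0.2 kg), the part to grasp: upright square green plastic body, 46 x 46 mm, 60 mm tall, flat sides along this point's x and y, z up; it bears a 45 N grip. A 4 mm thick, 36 mm square solar cell lies on top. The stem hangs from the head's underside, 30 mm below this point; the stem's end is 130 mm below it.
- stem_tip (a point): Centre of the lower end face of the lantern's round steel stem, 130 mm below lantern_head along the lantern's axis. The stem is 100 mm long, 16 mm in diameter; its lowest 12 mm taper to 9 mm.
- stand_top (a point): Centre of the top of the fixed wooden stand in which the lantern first stands: foot 100 x 100 x 12 mm, 60 mm tall in all, with an upright 24 mm square socket 48 mm deep that holds the stem loosely. The point is 60 mm above the ledge.
- holder_mouth (a point): Centre of the mouth of the fixed metal post holder, 88 mm above the ledge, z up. A 37 mm square aluminium block on a 90 mm square, 10 mm thick steel foot. Its upright bore is 18.6 mm square; the mouth is a funnel about 34 mm wide that narrows to the bore in 8 mm.
- nose_level (a point): Point on the bore's axis level with the spring plunger, 28 mm below the mouth. The plunger sits on this point's +x side (barrel and black knob reach 57 mm out); its round nose stands 4.5 mm into the bore, rides up on the stem with a side force of about 10 N and grips it, so the stem drags with about 5 to 14 N while it slides (0 to 4 N of it remain when it stops).
- stop_lowest (a point): Point on the bore's axis 70 mm below the mouth: the lowest height of the sprung stop's rubber pad. A screw sets the stop anywhere from here to 20 mm higher, differently each time; it cannot be seen: feel for it. It yields 1 mm per 4 N, over 4 mm, then is hard. Press on it with 8 to 12 N beyond the sliding drag; under 5 N does not seat the stem, over 22 N spoils the stop.
- lantern2: Bystander, leave alone: the other green lantern, the same square head on a flat round foot of 68 mm diameter, no stem, 72 mm tall. Origin at the centre of its underside.
- mug: Bystander, leave alone: stainless steel mug, 72 mm across, 80 mm tall, handle on its +y side. Origin under its centre.
- comb: Bystander, leave alone: red plastic comb 130 mm long along its x, 33 mm wide, 5 mm thick, lying flat. Origin under its centre.
- panel: Bystander, leave alone: folded solar panel 150 x 200 mm, 17 mm thick, lying flat with an orange spring clip on its -x edge. Origin under its centre.
- jar: Bystander, leave alone: closed glass jar 60 mm across and 85 mm tall. Origin under its centre.
- soap: Bystander, leave alone: bar of soap 75 x 50 x 25 mm. Origin under its centre.
- driver: Bystander, leave alone: screwdriver 160 mm long, lying along its x.
Mind the look-alikes: they are no part of the job. Leave any blue or purple look-alike of the part that bears stand_top alone.

How it is judged:
On the way, in this order (a step that is already met when the one before it is completed fails the run):
1. the lantern is lifted clear of its stand (z of stem_tip in the frame of stand_top above 0.01 m), for 0.1 s.
2. the stem is in the holder's bore, past the plunger (z of stem_tip in the frame of holder_mouth below -0.036 m and horizontal distance between stem_tip and holder_mouth below 0.005 m), for 0.1 s.
3. the stem is pressed onto the sprung stop with at least 5 N (contact force between lantern and pad above 5 N), for 0.1 s.
At the end, for the whole second after the job is handed in: The lantern stands free in the holder, upright within 4 degrees, its stem in the bore (tip within 5 mm of the axis and at least 45 mm below the mouth), down on the sprung stop (its end within 1.5 mm of the stop's pad) and at rest (z of stem_tip in the frame of pad_top below 0.0015 m and horizontal distance between stem_tip and holder_mouth below 0.005 m and z of stem_tip in the frame of holder_mouth below -0.045 m and angle between lantern_head's own z axis and vertical below 0.07 rad and linear speed of lantern below 0.01 m/s); the robot touches nothing.
It fails at once if the sprung stop is pressed with more than 22 N (contact force between lantern and pad above 22 N).
It fails at once if a bystander is moved by more than 20 mm (distance of any of lantern2, mug, comb, panel, jar, soap, driver from where it was at the start of the episode above 0.02 m).
It also fails if it takes over 58 s, if anything falls off the work surface, if the arm or the gripper's body presses on something with over 40 N, if the wrist force passes 120 N, or if a joint passes its speed limit or range.

### The arm

A 6-joint arm with a two-finger parallel gripper is mounted at the origin on the work surface. World frame = base frame: x ahead of the robot, y to its left, z up, the work surface at z = 0. Lengths are in m, angles in rad, forces in N, time in s.
With the tool pointing down it reaches from about 0.325 to 0.9 m from the base axis. Payload 6.1 kg.
Tool frame: the origin (TCP) lies between the finger pads; the fingertips stand 25 mm ahead of it and the grasp point (between the pads) lies 6 mm ahead of it; z points along the fingers, y is the direction in which the jaws open and shut (so a half turn about z gives the same grasp; the last joint's range is limited). The gripper opens to 87 mm and grips with 3 to 60 N. Pads are 19 mm wide; open, the fingers measure 117 mm over their backs; the gripper's body (75 mm by 190 mm) begins 51 mm behind the grasp point.
Start: joints at [-1.393, 0.22, 1.526, -0, 1.395, -0.126], TCP at [0.187, -0.596, 0.248] pointing down, gripper open.
Joint ranges: [-2.98, 2.98], [-0.91, 2.08], [0.09, 2.57], [-1.24, 4.39], [0.2, 2.65], [-2.68, 2.68]. Speed limits (rad/s): [2.57, 2.57, 3.01, 3.14, 3.14, 3.14].

### API

Orientations are given as a unit quaternion [x, y, z, w].
In Python, from bench import r gives the robot as it stands. Calls block until the motion is done:
- r.goto(position, orientation): joint-space move of the TCP to a pose.
- r.move_straight(position, feed=0.15, ori=None): straight line of the TCP; ori=None keeps the orientation; feed is the mean speed in m/s.
- r.move_joints(angles): joint-space move.
- r.ungrasp() and r.gripper_close(newtons=None): open the fingers fully, or close them until they stop; newtons is the grip in N (None keeps the last).
- r.dwell(seconds).
- r.ik(position, orientation): joint angles nearest the present ones, or None.
- r.state(): the state.
- r.read_camera(name): name is "scene" or "top" or "wrist"; returns the picture (400x640x3 uint8, blue, green, red); there is no depth.
- r.camera_info(name): a dict with "K" (3x3 intrinsics, pixels), "k1" (the pictures are not rectified: a ray, as slopes to the right and down, at radius r is drawn at 1 + k1 r^2 times it, then the intrinsics apply), "R" (3x3) and "t" (3): a world point X has camera coordinates R X + t; the wrist camera has in their place "mount" (4x4, takes a point from camera to tool coordinates, whose origin is the TCP and whose axes are the flange's). Camera axes: x right, y down, z forward; pixel columns grow to the right and rows downward; lengths in m; the calibration is good to about 2 mm. A picture is of the moment at which its call begins: read the wrist's pose just before it. camera_info takes no time and is no camera call.
A pose or a line that the arm cannot do raises r.Unreachable and nothing moves.
- r.hand_in(): hands the job in, once; it reports no verdict.
Trained networks look in the newest picture that a camera, given by its name, has taken for a name from the list of things; names that differ only in an ending like _2 or _b are one class to them, and where a whole thing is asked for, a point or a joint stands for the part that bears it (a point fixed in the world has none). Each returns a list of dicts, best first, with "confidence" (0 to 1); they miss things now and then, are a little off and sometimes report something else, mostly with a low value. They report only what shows in the picture. A call takes as long as a camera call. They do not tell look-alikes from the thing itself.
- r.look_for(camera, name): "location" ([x, y, z] in m, in world coordinates, good to about 4 mm: the middle of the surface that is visible of it).
- r.silhouettes(camera, name): "mask" (400x640 bool, what is visible of it).
The state is a dict: "clock": time; "joint_positions": joint angles; "joint_velocities": joint speeds; "effort": joint torques, N m; "eef_pos": TCP position; "orientation": TCP orientation; "force": force on the tool from outside, world axes, zero at the start; "wrist_torque": the same for the moment, N m; "width": finger opening in m.
Only numpy, scipy, OpenCV 4.12 (cv2) and the standard library are available. Lean on these libraries where they do the work, as an engineer would, in place of code of your own. Each camera call takes 0.05 s, during which the arm holds its last target.

## Working session

There is one attempt and no reset: what is moved stays moved. The work goes in short steps, each a Python script; the robot and the scene stay as the last script left them, time stands still between calls to the robot, and variables do not carry over. Pictures are saved under pics/ and viewed, and the job is handed in when it is done.

```bash
ls; mkdir -p pics
python3 - <<'E'
from bench import r
import cv2,numpy as np
for c in ["scene","top","wrist"]:
    im=r.read_camera(c); cv2.imwrite(f"pics/{c}0.png",im)
    i=r.camera_info(c); print(c,{k:np.round(v,4).tolist() for k,v in i.items()})
    for n in ["lantern_head","stand_top","holder_mouth","lantern2"]:
        try: print(c,n,[(np.round(d["location"],3).tolist(),round(d["confidence"],2)) for d in r.look_for(c,n)])
        except Exception as e: print(c,n,repr(e))
s=r.state();print({k:np.round(v,3).tolist() for k,v in s.items()})
E
```

```text
pics
scene {'K': [[421.8859, 0.0, 320.8544], [0.0, 421.8859, 197.7796], [0.0, 0.0, 1.0]], 'k1': -0.0823, 'R': [[0.6486, 0.7611, -0.0064], [0.5784, -0.4984, -0.6458], [-0.4947, 0.4151, -0.7635]], 't': [-0.2902, -0.3184, 1.5878]}
scene lantern_head [([0.54, -0.273, 0.163], 0.91)]
scene stand_top [([0.379, -0.327, 0.03], 0.87), ([0.592, -0.545, 0.028], 0.85), ([0.554, -0.278, 0.015], 0.62)]
scene holder_mouth [([0.483, 0.202, 0.015], 0.75)]
scene lantern2 [([0.712, 0.064, 0.046], 0.96)]
top {'K': [[409.8845, 0.0, 320.6874], [0.0, 409.8845, 202.8023], [0.0, 0.0, 1.0]], 'k1': 0.0089, 'R': [[-0.009, -0.9998, 0.019], [-0.9881, 0.006, -0.1539], [0.1538, -0.0202, -0.9879]], 't': [-0.1334, 0.5686, 1.3268]}
top lantern_head [([0.533, -0.26, 0.17], 0.6)]
top stand_top [([0.568, -0.528, 0.014], 0.94), ([0.357, -0.315, 0.012], 0.66), ([0.519, -0.244, 0.014], 0.6)]
top holder_mouth []
top lantern2 [([0.691, 0.075, 0.067], 0.61)]
wrist {'K': [[349.788, 0.0, 320.5374], [0.0, 349.788, 200.2874], [0.0, 0.0, 1.0]], 'k1': -0.069, 'mount': [[-0.0002, -0.955, -0.2966, 0.0819], [1.0, -0.0002, -0.0, 0.0006], [-0.0, -0.2966, 0.955, -0.1377], [0.0, 0.0, 0.0, 1.0]]}
wrist lantern_head []
wrist stand_top []
wrist holder_mouth []
wrist lantern2 []
{'clock': 0.75, 'joint_positions': [-1.393, 0.22, 1.526, -0.0, 1.395, -0.126], 'joint_velocities': [0.001, 0.0, 0.001, 0.001, 0.0, 0.001], 'effort': [0.001, -49.445, -38.766, 0.07, 0.046, 0.0], 'eef_pos': [0.187, -0.596, 0.248], 'orientation': [0.988, 0.151, -0.0, 0.0], 'force': [1.059, 0.136, 0.228], 'wrist_torque': [-0.05, -0.043, -0.025], 'width': 0.087}
```

View pics/scene0.png

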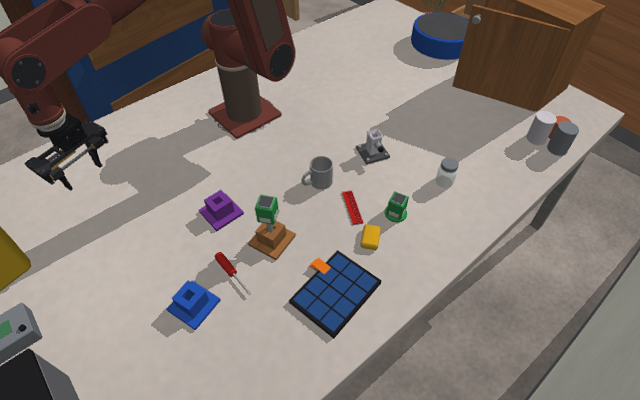

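View pics/top0.png

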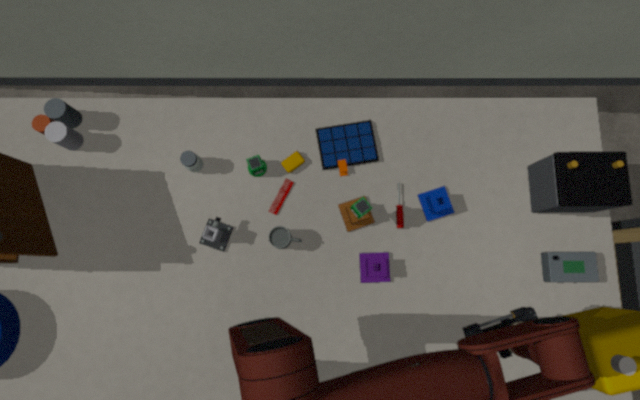

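Candidates, as scene-image pixels:
- **Green heads:** (267,208) sits on the brown stand with a steel stem. (398,206) has a flat foot, so it is lantern2.
- **Stands:** (272,238) is brown wood, (193,303) blue and (220,209) purple.
- **Holder:** (373,145) is the grey holder.

My choice is the lantern at (267,208) on the brown stand. I'll check it in a close crop.

Run:
```python
import cv2,numpy as np
a=cv2.imread("pics/scene0.png");b=cv2.imread("pics/top0.png")
f=lambda im,x,y,s:cv2.resize(im[y-s:y+s,x-s:x+s],(390,290) if 0 else (300,300),interpolation=cv2.INTER_CUBIC)
cv2.imwrite("pics/crop1.png",np.vstack([np.hstack([f(a,270,225,38),f(a,373,145,30)]),np.hstack([f(b,358,212,25),f(b,215,232,25)])])[:600])
```

```text
(no output)
```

View pics/crop1.png

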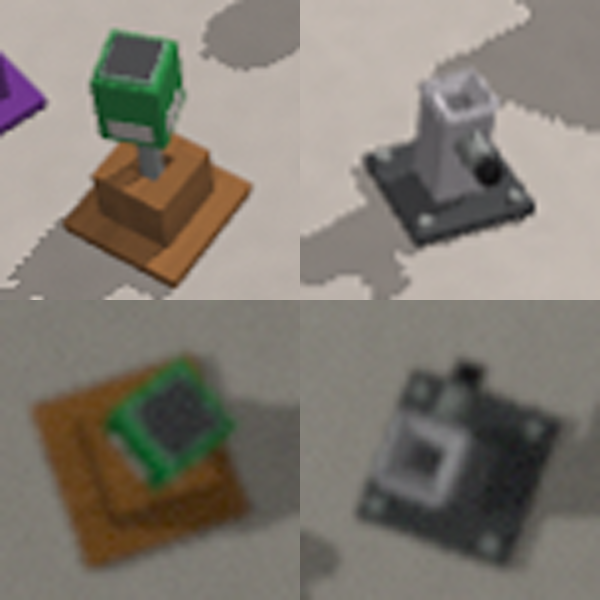

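The crop confirms it. The green head is on a steel stem in the brown wooden stand, leaning slightly. The grey holder has its plunger and knob on the image-top side in the top view. Next I'll take wrist views of the holder and the lantern.

```bash
cat > h.py <<'E'
from bench import r
import cv2,numpy as np
from scipy.spatial.transform import Rotation as Ro
def down(yaw): return (Ro.from_euler('z',yaw)*Ro.from_quat([1,0,0,0])).as_quat()
def cam(name,st=None):
    i=r.camera_info(name);K=np.array(i["K"])
    if name=="wrist":
        T=np.eye(4);T[:3,:3]=Ro.from_quat(st["orientation"]).as_matrix();T[:3,3]=st["eef_pos"]
        W=np.linalg.inv(T@np.array(i["mount"]));return K,i["k1"],W[:3,:3],W[:3,3]
    return K,i["k1"],np.array(i["R"]),np.array(i["t"])
def proj(c,X):
    K,k,R,t=c;p=np.atleast_2d(X)@R.T+t;q=p[:,:2]/p[:,2:];q=q*(1+k*(q**2).sum(1,keepdims=True))
    return q@K[:2,:2].T+K[:2,2]
def unproj(c,uv,z):
    K,k,R,t=c;d=(np.atleast_2d(uv)-K[:2,2])/np.diag(K)[:2];q=d.copy()
    for _ in range(20): q=d/(1+k*(q**2).sum(1,keepdims=True))
    D=np.c_[q,np.ones(len(q))]@R;C=-R.T@t
    return C+D*((z-C[2])/D[:,2])[:,None]
def show(n=("eef_pos","force","clock","width")):
    s=r.state();print({k:np.round(s[k],4).tolist() for k in n});return s
E
python3 - <<'E'
from h import *
import json
def snap(tag,name):
    s=r.state();im=r.read_camera("wrist");cv2.imwrite(f"pics/{tag}.png",im)
    json.dump({k:np.array(s[k]).tolist() for k in("eef_pos","orientation")},open(f"{tag}.json","w"))
    print([(np.round(d["location"],3).tolist(),round(d["confidence"],2)) for d in r.look_for("wrist",name)])
r.goto([0.535,-0.265,0.36],down(0)); snap("wl","lantern_head")
r.goto([0.483,0.19,0.32],down(0)); snap("wh","holder_mouth")
show()
E
```

```text
[([0.538, -0.263, 0.177], 0.89)]
[([0.479, 0.209, 0.004], 0.64)]
{'eef_pos': [0.4836, 0.1891, 0.3201], 'force': [0.2013, 0.6812, 0.6732], 'clock': 4.425, 'width': 0.0868}
```

View pics/wl.png

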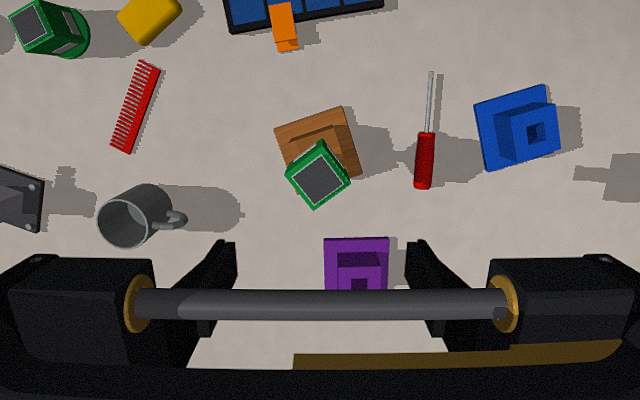

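View pics/wh.png

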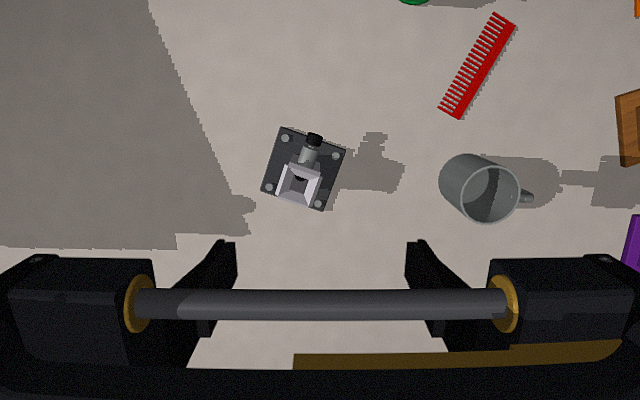

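Run:
```python
import cv2,numpy as np
a=cv2.imread("pics/wl.png");b=cv2.imread("pics/wh.png")
f=lambda im,x,y,s:cv2.resize(im[y-s:y+s,x-s:x+s],(s*2*(400//(2*s)),)*2,interpolation=cv2.INTER_CUBIC)
cv2.imwrite("pics/crop2.png",np.hstack([f(a,318,170,50),f(b,305,170,50)]))
```

```text
(no output)
```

View pics/crop2.png

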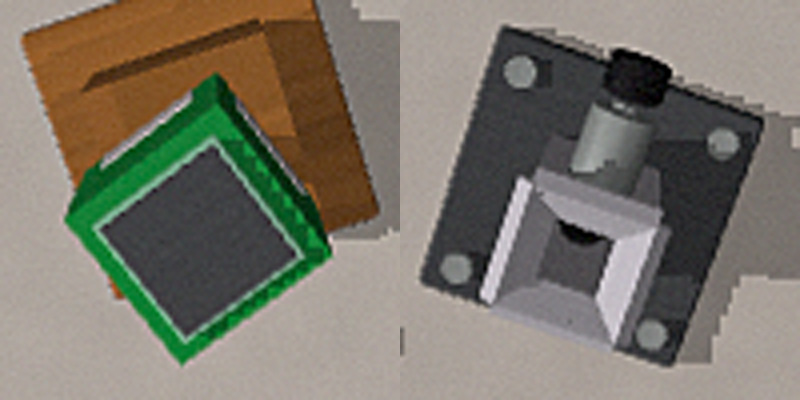

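```bash
cat > m.py <<'E'
from h import *
import json
sl=json.load(open("wl.json"));sh=json.load(open("wh.json"))
cl=cam("wrist",sl);ch=cam("wrist",sh)
def rep(n,P):
    d=np.roll(P,-1,0)-P
    L=np.linalg.norm(d,axis=1);c=P.mean(0)
    ang=np.degrees(np.arctan2(d[:,1],d[:,0]))%90
    print(n,np.round(c,4),"sides mm",np.round(L*1e3,1),"yaw%90",np.round(ang,1));return c
A=lambda l,o:np.array(l)/4.+np.array(o)-0.375*0
rep("cell",unproj(cl,A([(217,140),(300,255),(183,342),(97,228)],(268,120)),.176))
rep("stand foot edge(2 pts)",unproj(cl,A([(22,38),(318,-5),(378,213),(120,300)],(268,120)),.012))
rep("foot",unproj(ch,A([(102,27),(364,120),(272,365),(22,283)],(255,120)),.010))
rep("mouth",unproj(ch,A([(138,170),(262,215),(217,350),(85,300)],(255,120)),.088))
k=unproj(ch,A([(238,75)],(255,120)),.06);print("knob",k)
# other cams
for n in("scene","top"):
    c=cam(n);print(n,proj(c,[[.538,-.263,.176],[.48,.2,.088]]).round(1))
E
python3 m.py
```

```text
cell [ 0.5362 -0.2637  0.176 ] sides mm [33.8 35.3 34.7 35.2] yaw%90 [35.6 37.8 35.4 36.4]
stand foot edge(2 pts) [ 0.5322 -0.2661  0.012 ] sides mm [102.2  79.3  97.7  99. ] yaw%90 [ 8.  16.8 19.2 18.8]
foot [0.4674 0.2122 0.01  ] sides mm [88.4 88.3 88.2 89. ] yaw%90 [70.4 70.5 70.8 70.6]
mouth [0.4685 0.2123 0.088 ] sides mm [35.5 40.5 39.1 39.5] yaw%90 [69.5 71.9 68.1 66.7]
knob [[0.51511004 0.19538583 0.06      ]]
scene [[265.2 201.8]
 [374.  137.1]]
top [[363.  205.6]
 [215.5 228.5]]
```

```bash
cat >> m.py <<'E'
print("---")
ct=cam("top");cs=cam("scene")
rep("top foot stand",unproj(ct,np.array([(35,105),(185,55),(248,212),(92,268)])/6+(333,187),.012))
rep("top cell",unproj(ct,np.array([(183,73),(218,123),(165,160),(135,112)])/6+(333,187),.176))
rep("top mouth",unproj(ct,np.array([(95,112),(170,125),(145,205),(72,187)])/6+(190,207),.088))
rep("top hfoot",unproj(ct,np.array([(115,70),(260,120),(210,265),(58,218)])/6+(190,207),.010))
rep("sc foot stand",unproj(cs,np.array([(140,143),(252,187),(175,287),(65,223)])*76/300+(232,187),.012))
rep("sc cell",unproj(cs,np.array([(116,34),(170,42),(157,82),(102,74)])*76/300+(232,187),.176))
rep("sc mouth",unproj(cs,np.array([(120,85),(172,68),(200,105),(142,122)])/5+(343,115),.088))
E
python3 m.py | sed -n '/---/,$p'
python3 - <<'E'
import cv2,numpy as np
a=cv2.imread("pics/scene0.png")
cv2.imwrite("pics/crop3.png",np.hstack([cv2.resize(a[190:260,240:305],(390,420),interpolation=cv2.INTER_CUBIC),cv2.resize(a[120:170,345:400],(385,350),interpolation=cv2.INTER_CUBIC)[:420] if 0 else cv2.copyMakeBorder(cv2.resize(a[120:170,345:400],(385,350),interpolation=cv2.INTER_CUBIC),0,70,0,0,0)]))
E
```

```text
---
top foot stand [ 0.5347 -0.26    0.012 ] sides mm [91.2 96.8 94.8 98.5] yaw%90 [18.2 20.3 19.2 18.2]
top cell [ 0.5352 -0.2606  0.176 ] sides mm [30.8 33.  28.5 31.7] yaw%90 [33.6 34.4 30.8 38.6]
top mouth [0.465  0.2165 0.088 ] sides mm [40.6 44.  40.  41.2] yaw%90 [79.7 74.3 75.8 74.9]
top hfoot [0.4653 0.2132 0.01  ] sides mm [87.3 85.2 89.5 88.1] yaw%90 [70.6 72.3 72.5 70.8]
sc foot stand [ 0.5434 -0.2645  0.012 ] sides mm [94.1 98.9 98.7 86.3] yaw%90 [24.2 18.8 16.6 15.5]
sc cell [ 0.5399 -0.2601  0.176 ] sides mm [36.7 34.1 36.6 34.4] yaw%90 [38.5 39.4 38.9 39.6]
sc mouth [0.4707 0.2124 0.088 ] sides mm [39.6 39.8 42.5 38.1] yaw%90 [75.  71.7 72.3 67.3]
```

View pics/crop3.png

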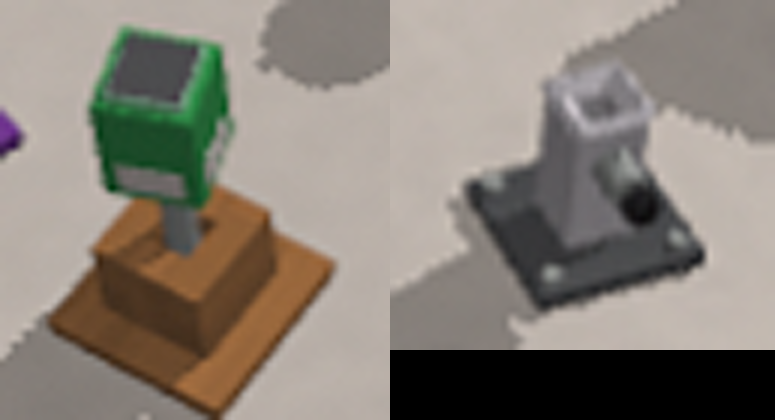

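Run:
```python
from h import *
for y in(36.5,-53.5,126.5,-143.5):
    q=down(np.radians(y))
    print(y,[None if (a:=r.ik(p,q)) is None else np.round(a,2).tolist() for p in([.536,-.262,.148],[.468,.2125,.3],[.468,.2125,.17])])
```

```text
36.5 [[-0.59, 0.24, 1.69, -0.0, 1.2, 0.35], [0.27, -0.08, 1.74, -0.0, 1.48, 1.21], [0.27, 0.03, 1.89, -0.0, 1.23, 1.21]]
-53.5 [[-0.59, 0.24, 1.69, -0.0, 1.2, 1.92], None, None]
126.5 [[-0.59, 0.24, 1.69, -0.0, 1.2, -1.22], [0.27, -0.08, 1.74, -0.0, 1.48, -0.36], [0.27, 0.03, 1.89, -0.0, 1.23, -0.36]]
-143.5 [None, [0.27, -0.08, 1.74, -0.0, 1.48, -1.94], [0.27, 0.03, 1.89, -0.0, 1.23, -1.94]]
```

Run:
```python
from h import *
q=down(np.radians(36.5))
r.goto([.536,-.262,.26],q); r.move_straight([.536,-.262,.148],feed=.12)
show(); r.gripper_close(42); r.dwell(.2); show()
r.move_straight([.536,-.262,.30],feed=.12); r.dwell(.3); s=show()
for c in("scene","top"): cv2.imwrite(f"pics/{c}1.png",r.read_camera(c))
print([(np.round(d["location"],3).tolist(),round(d["confidence"],2)) for d in r.look_for("scene","stem_tip")])
i=cv2.imread("pics/scene1.png");t=cv2.imread("pics/top1.png")
p=proj(cam("scene"),[.536,-.262,.25])[0].astype(int);print(p)
cv2.imwrite("pics/crop4.png",cv2.resize(i[p[1]-50:p[1]+50,p[0]-50:p[0]+50],(600,600),interpolation=cv2.INTER_CUBIC))
```

```text
{'eef_pos': [0.5366, -0.2624, 0.1491], 'force': [0.0444, 0.173, -0.8314], 'clock': 7.1917, 'width': 0.0867}
{'eef_pos': [0.536, -0.2619, 0.148], 'force': [-0.1457, 0.6387, 0.8782], 'clock': 8.1583, 'width': 0.0461}
{'eef_pos': [0.5359, -0.2619, 0.2996], 'force': [-0.1995, 0.4873, -2.1833], 'clock': 9.875, 'width': 0.0457}
[([0.724, 0.276, 0.058], 0.69), ([0.546, -0.266, 0.277], 0.63), ([0.476, 0.195, 0.012], 0.17)]
[261 181]
```

View pics/crop4.png

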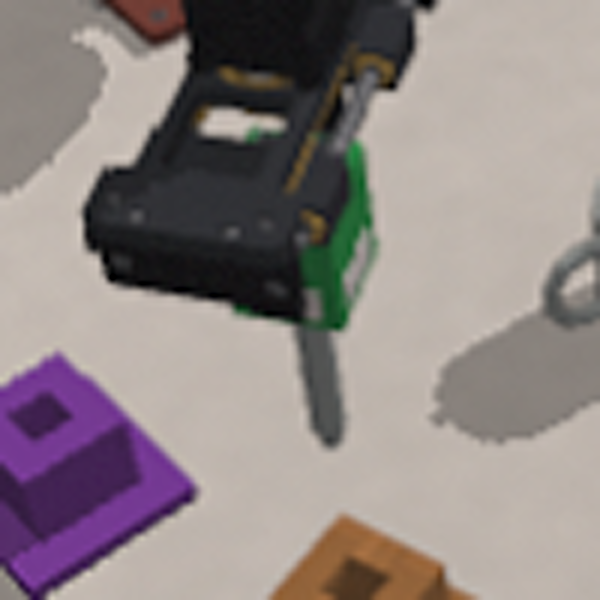

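Run:
```python
from h import *
s=r.state();c=cam("scene")
p=np.array(s["eef_pos"]);R=Ro.from_quat(s["orientation"]).as_matrix();print(R.round(3))
ax=p+np.array([0,0,.142-.148]);tz=ax[2]-.13
for t in(-6,-3,0,3,6):
    d=Ro.from_rotvec(np.radians(t)*R[:,1]).apply([0,0,-1])
    P=np.array([ax+d*.13,ax+d*.035]);q=(proj(c,P)-(211,131))*6
    print(t,q.round(0).tolist())
```

```text
[[ 0.804  0.595 -0.   ]
 [ 0.595 -0.804  0.   ]
 [-0.    -0.    -1.   ]]
-6 [[297.0, 432.0], [293.0, 287.0]]
-3 [[312.0, 436.0], [298.0, 288.0]]
0 [[327.0, 439.0], [302.0, 289.0]]
3 [[342.0, 441.0], [306.0, 290.0]]
6 [[357.0, 443.0], [311.0, 290.0]]
```

The stem hangs vertical in the grip (slope 16 px measured, 17 px expected). Next I'll carry it over the holder.

Run:
```python
from h import *
q=down(np.radians(36.5))
r.goto([.468,.2125,.30],q); r.move_straight([.468,.2125,.245],feed=.1); r.dwell(.3); s=show()
ims=[]
for c,S in(("scene",35),("top",30)):
    i=r.read_camera(c);cv2.imwrite(f"pics/{c}2.png",i)
    p=proj(cam(c),[.468,.2125,.09])[0].astype(int)
    print(c,p-S,400/2/S,((proj(cam(c),[np.array(s["eef_pos"])-[0,0,.136],[.468,.2125,.088]])-(p-S))*200/S).round(0).tolist())
    ims.append(cv2.resize(i[p[1]-S:p[1]+S,p[0]-S:p[0]+S],(400,400),interpolation=cv2.INTER_CUBIC))
cv2.imwrite("pics/crop5.png",np.hstack(ims)); cv2.imwrite("pics/wrist2.png",r.read_camera("wrist"))
```

```text
{'eef_pos': [0.4683, 0.2126, 0.2456], 'force': [-0.366, -0.4065, -2.7671], 'clock': 12.775, 'width': 0.0455}
scene [339  98] 5.714285714285714 [[205.0, 174.0], [201.0, 203.0]]
top [181 202] 6.666666666666667 [[191.0, 197.0], [203.0, 202.0]]
```

View pics/crop5.png

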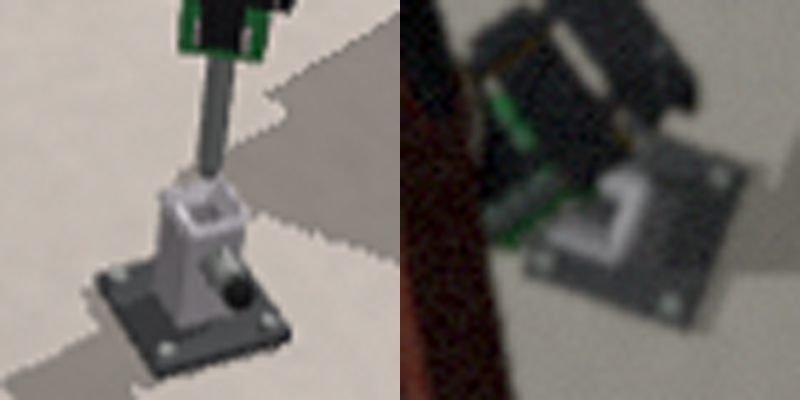

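View pics/wrist2.png

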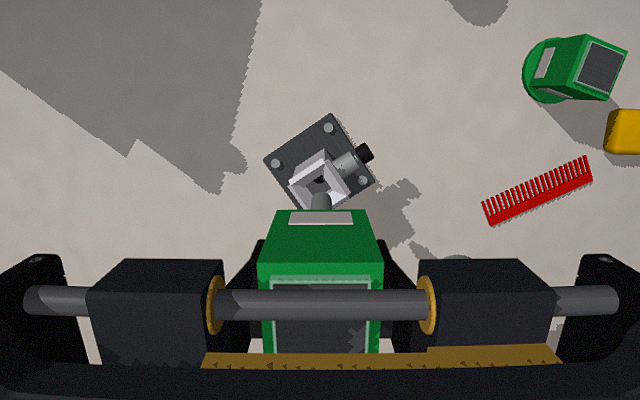

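```bash
cat > ins.py <<'E'
from h import *
import sys
def f(n=4):
    a=[]
    for _ in range(n): r.dwell(.02);a.append(r.state()["force"])
    return np.mean(a,0)
def run(base,z1,step,feed,fzmax,flat,gain,xy):
    z=float(r.state()["eef_pos"][2]);xy=np.array(xy,float)
    while z>z1+1e-6:
        z=max(z1,z-step); r.move_straight([*xy,z],feed=feed); F=f()-base; s=r.state()
        print("tip %.4f"%(s["eef_pos"][2]-.136),"xy",xy.round(4),"F",F.round(1),"tq",np.round(s["wrist_torque"],2),"t %.2f"%s["clock"])
        if F[2]>fzmax or np.hypot(*F[:2])>flat: print("STOP");break
        L=np.hypot(*F[:2])
        if L>1.5: xy=xy+gain*F[:2]*(1-1.5/L)
    return xy
E
python3 - <<'E'
from ins import *
base=f(8);np.save("base.npy",base);print(base.round(2))
xy=run(base,.236,.009,.05,8,8,2e-4,[.468,.2125])
xy=run(base,.136+.068,.002,.03,8,8,2e-4,xy)
np.save("xy.npy",xy)
E
```

```text
[-0.1  -0.23 -1.43]
tip 0.0997 xy [0.468  0.2125] F [ 0.1  0.5 -0.4] tq [ 0.02 -0.03 -0.03] t 13.45
tip 0.1002 xy [0.468  0.2125] F [ 0.2  0.3 -0.2] tq [0.02 0.01 0.01] t 13.77
tip 0.0981 xy [0.468  0.2125] F [-0.2 -0.1 -0.2] tq [0.04 0.01 0.04] t 14.08
tip 0.0961 xy [0.468  0.2125] F [ 0.2 -0.1 -0.2] tq [-0.04  0.02  0.02] t 14.40
tip 0.0941 xy [0.468  0.2125] F [-0.  -0.1 -0.2] tq [-0.05 -0.01  0.01] t 14.72
tip 0.0921 xy [0.468  0.2125] F [ 0.1  0.1 -0.1] tq [-0.02 -0.02  0.01] t 15.03
tip 0.0901 xy [0.468  0.2125] F [-0.   0.4 -0.4] tq [ 0.   -0.05 -0.02] t 15.35
tip 0.0881 xy [0.468  0.2125] F [-0.   0.4 -0.4] tq [-0.06 -0.11 -0.02] t 15.67
tip 0.0861 xy [0.468  0.2125] F [0.  0.2 0.2] tq [-0.02 -0.04 -0.01] t 15.98
tip 0.0841 xy [0.468  0.2125] F [-0.1  0.3 -0.1] tq [0.05 0.03 0.01] t 16.30
tip 0.0821 xy [0.468  0.2125] F [-0.3  0.2 -0.7] tq [-0.03  0.02  0.01] t 16.62
tip 0.0801 xy [0.468  0.2125] F [ 0.2  0.4 -0.6] tq [-0.01  0.03 -0.02] t 16.93
tip 0.0781 xy [0.468  0.2125] F [-0.2  0.3 -0.3] tq [ 0.   -0.03 -0.02] t 17.25
tip 0.0761 xy [0.468  0.2125] F [ 0.2  0.4 -0.5] tq [-0.   -0.03  0.05] t 17.57
tip 0.0741 xy [0.468  0.2125] F [ 0.2  0.2 -0.8] tq [-0.04 -0.01  0.01] t 17.88
tip 0.0721 xy [0.468  0.2125] F [-0.1  0.  -0.8] tq [ 0.02 -0.02  0.04] t 18.20
tip 0.0701 xy [0.468  0.2125] F [ 0.3  0.3 -0.4] tq [-0.02 -0.06 -0.02] t 18.52
tip 0.0680 xy [0.468  0.2125] F [-0.6  1.1 -0.3] tq [0.15 0.21 0.04] t 18.83
tip 0.0679 xy [0.468  0.2125] F [-1.5  0.7 -0.3] tq [ 0.15  0.36 -0.02] t 19.15
```

Run:
```python
from ins import *
base=np.load("base.npy")
run(base,.136+.044,.003,.03,28,20,0,[.468,.2125]); show()
```

```text
tip 0.0645 xy [0.468  0.2125] F [-1.1  1.  -1.6] tq [ 0.22  0.36 -0.01] t 19.47
tip 0.0616 xy [0.468  0.2125] F [-1.8  0.9 -1. ] tq [ 0.26  0.47 -0.01] t 19.78
tip 0.0584 xy [0.468  0.2125] F [-3.8  2.1 -0.8] tq [0.5  1.14 0.02] t 20.10
tip 0.0553 xy [0.468  0.2125] F [-5.5  2.6 -0.9] tq [ 0.77  1.58 -0.01] t 20.42
tip 0.0519 xy [0.468  0.2125] F [-6.9  4.3 -1.6] tq [ 1.09  1.8  -0.04] t 20.73
tip 0.0492 xy [0.468  0.2125] F [-7.   4.   0.2] tq [1.03 2.07 0.02] t 21.05
tip 0.0458 xy [0.468  0.2125] F [-6.8  3.9 -1.5] tq [ 0.98  1.88 -0.07] t 21.37
tip 0.0428 xy [0.468  0.2125] F [-6.5  4.1 -2. ] tq [ 1.02  1.81 -0.04] t 21.68
{'eef_pos': [0.4662, 0.213, 0.1788], 'force': [-5.8407, 4.826, -3.2669], 'clock': 21.6833, 'width': 0.046}
```

Run:
```python
from ins import *
base=np.load("base.npy"); z=.180; tgt=[.468,.2125]; ref=[]
b0=f(8)-base; print("ref",b0.round(2)); ref=[b0[2]]; step=.001
while z>.136+.013:
    z-=step; r.move_straight([*tgt,z],feed=.02); F=f(6)-base; s=r.state()
    d=F[2]-np.median(ref); print("cmd %.4f act %.4f"%(z-.136,s["eef_pos"][2]-.136),"F",F.round(1),"d %.1f w %.4f t %.2f"%(d,s["width"],s["clock"]))
    if d>2.2: step=.0005
    else: step=.001; ref.append(F[2]) if d<1.8 else 0
    if d>=9.5 or np.hypot(*F[:2])>25: print("STOP");break
np.save("z.npy",[z,np.median(ref)])
```

```text
ref [-6.61  4.14 -1.88]
cmd 0.0430 act 0.0420 F [-6.8  4.5 -0.8] d 1.1 w 0.0458 t 22.17
cmd 0.0420 act 0.0408 F [-6.9  4.3 -1.6] d -0.2 w 0.0457 t 22.52
cmd 0.0410 act 0.0401 F [-7.2  4.2 -0.4] d 1.2 w 0.0458 t 22.87
cmd 0.0400 act 0.0389 F [-6.7  4.4 -1.5] d -0.3 w 0.0458 t 23.22
cmd 0.0390 act 0.0381 F [-6.9  4.1 -0.5] d 1.0 w 0.0456 t 23.57
cmd 0.0380 act 0.0369 F [-6.5  4.4 -1.8] d -0.6 w 0.0459 t 23.92
cmd 0.0370 act 0.0361 F [-7.4  3.8 -0.2] d 1.2 w 0.0457 t 24.27
cmd 0.0360 act 0.0349 F [-6.6  4.4 -1.6] d -0.4 w 0.0458 t 24.62
cmd 0.0350 act 0.0341 F [-7.4  4.  -0.3] d 1.2 w 0.0459 t 24.97
cmd 0.0340 act 0.0329 F [-6.8  4.3 -1.5] d -0.4 w 0.0457 t 25.32
cmd 0.0330 act 0.0322 F [-7.1  3.9  0.6] d 2.1 w 0.0453 t 25.67
cmd 0.0320 act 0.0315 F [-8.3  3.7  2.3] d 3.8 w 0.0461 t 26.02
cmd 0.0315 act 0.0314 F [-8.6  3.7  4.8] d 6.2 w 0.0456 t 26.37
cmd 0.0310 act 0.0313 F [-9.8  3.2  7.4] d 8.9 w 0.0458 t 26.72
cmd 0.0305 act 0.0307 F [-9.5  3.   6.5] d 8.0 w 0.0458 t 27.07
cmd 0.0300 act 0.0306 F [-10.2   2.9   9. ] d 10.5 w 0.0459 t 27.42
STOP
```

Run:
```python
from ins import *
base=np.load("base.npy"); z,ref=np.load("z.npy")
for k in range(4):
    z-=.0005; r.move_straight([.468,.2125,z],feed=.02); F=f(6)-base; s=r.state(); d=F[2]-ref
    print("cmd %.4f act %.4f"%(z-.136,s["eef_pos"][2]-.136),"F",F.round(1),"d %.1f t %.2f"%(d,s["clock"]))
    if d>12: break
r.dwell(.3);print((f(8)-base).round(1)); np.save("z.npy",[z,ref])
i=r.read_camera("scene");cv2.imwrite("pics/crop6.png",cv2.resize(i[85:175,330:420],(540,540),interpolation=cv2.INTER_CUBIC))
```

```text
cmd 0.0295 act 0.0305 F [-10.9   3.2  10.8] d 12.3 t 27.77
[-10.9   2.8  10.9]
```

View pics/crop6.png

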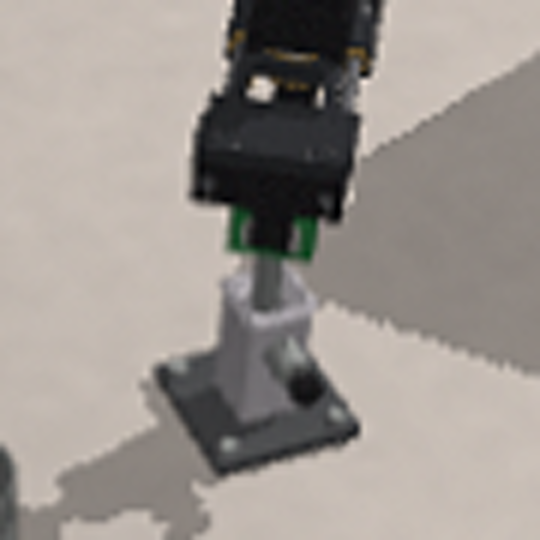

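Run:
```python
from ins import *
base=np.load("base.npy"); z,ref=np.load("z.npy")
def p(t):
    F=f(6)-base;s=r.state();print(t,"eef",np.round(s["eef_pos"],4),"F",F.round(1),"d %.1f t %.2f"%(F[2]-ref,s["clock"]));return F[2]-ref
z-=.0005; r.move_straight([.468,.2125,z],feed=.02); d=p("press")
r.dwell(.2)
for k in(1,2):
    r.move_straight([.468-.0009*k,.2125+.00025*k,z],feed=.02); d=p("relax")
    if d>15: break
i=r.read_camera("wrist");cv2.imwrite("pics/wrist3.png",i)
```

```text
press eef [0.4667 0.2132 0.1659] F [-10.7   3.3  11. ] d 12.5 t 28.60
relax eef [0.4664 0.2133 0.166 ] F [-8.6  2.5  8.5] d 9.9 t 29.15
relax eef [0.4661 0.2133 0.166 ] F [-6.6  2.   7.3] d 8.8 t 29.50
```

View pics/wrist3.png

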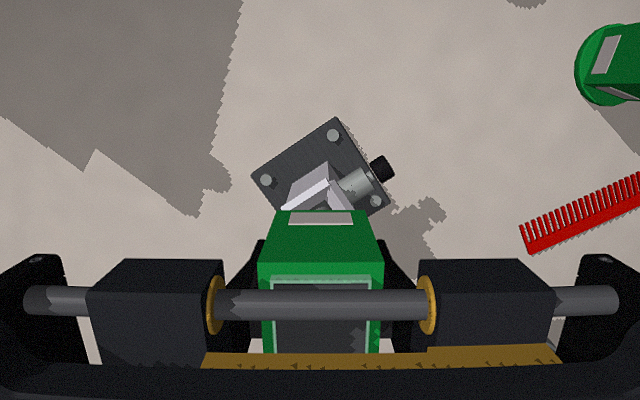

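Run:
```python
from h import *
r.ungrasp(); r.dwell(.2); s=show()
r.move_straight([.4665,.213,.29],feed=.12); r.goto([.43,.10,.36],down(0)); r.dwell(.3); s=show()
ims=[]
for c,S in(("scene",32),("top",25)):
    i=r.read_camera(c);cv2.imwrite(f"pics/{c}4.png",i)
    p=proj(cam(c),[.468,.2125,.11])[0].astype(int)
    print(c,((proj(cam(c),[[.468,.2125,.0305+.164],[.468,.2125,.088],[.468,.2125,.13]])-(p-S))*200/S).round(0).tolist())
    ims.append(cv2.resize(i[p[1]-S:p[1]+S,p[0]-S:p[0]+S],(400,400),interpolation=cv2.INTER_CUBIC))
cv2.imwrite("pics/crop7.png",np.hstack(ims))
import json
s=r.state();cv2.imwrite("pics/wrist4.png",r.read_camera("wrist"));json.dump({k:np.array(s[k]).tolist() for k in("eef_pos","orientation")},open("w4.json","w"))
```

```text
{'eef_pos': [0.4662, 0.213, 0.165], 'force': [-0.8552, 0.3516, -0.3702], 'clock': 30.7, 'width': 0.087}
{'eef_pos': [0.4299, 0.1007, 0.3589], 'force': [0.2519, 0.4993, 0.3492], 'clock': 32.8, 'width': 0.087}
scene [[220.0, 71.0], [201.0, 235.0], [208.0, 172.0]]
top [[148.0, 186.0], [219.0, 210.0], [193.0, 201.0]]
```

View pics/crop7.png

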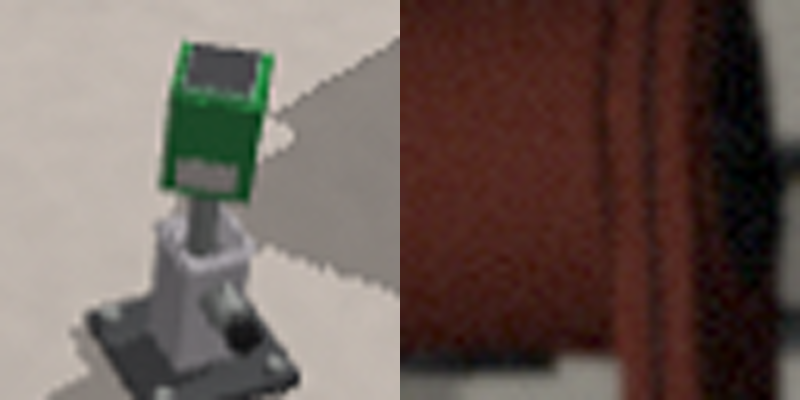

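View pics/wrist4.png

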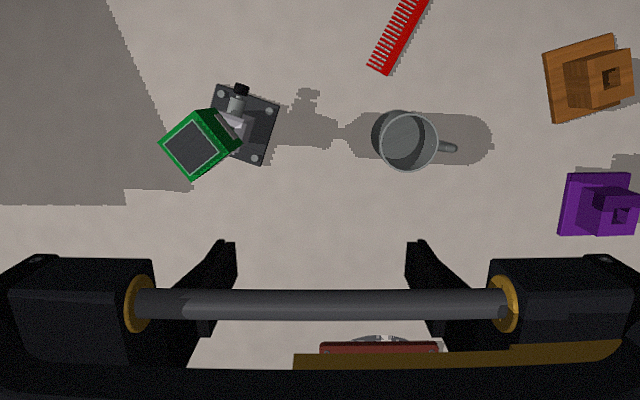

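View pics/scene4.png

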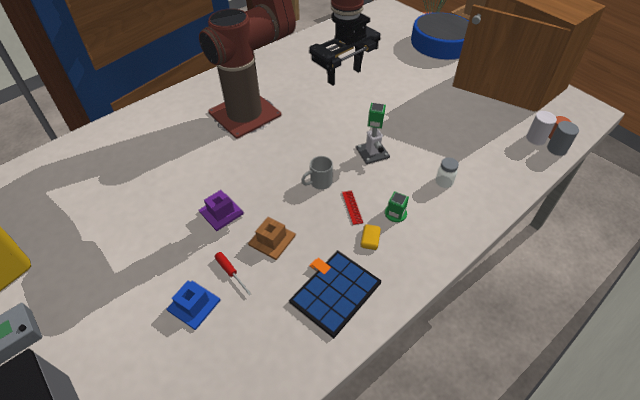

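Run:
```python
from h import *
import json
c=cam("wrist",json.load(open("w4.json")))
for z in(.19,.1945,.2): 
    P=unproj(c,[(187,121),(219,151),(194,179),(162,146)],z);print(z,P.mean(0).round(4),(np.linalg.norm(np.roll(P,-1,0)-P,axis=1)*1e3).round(1))
```

```text
0.19 [0.4636 0.2157 0.19  ] [37.2 35.8 40.  33.1]
0.1945 [0.4643 0.214  0.1945] [36.7 35.3 39.4 32.6]
0.2 [0.4652 0.2119 0.2   ] [36.  34.7 38.7 32. ]
```

Run:
```python
from h import *
s=show(); r.hand_in(); print("done")
```

```text
{'eef_pos': [0.43, 0.1004, 0.3596], 'force': [-0.6576, 0.1043, -0.5336], 'clock': 32.95, 'width': 0.0869}
the job is handed in; nothing more can be done
done
```

The green lantern is out of its wooden stand and standing free in the metal holder. I handed the job in at about 33 s of the 58 s limit; no verdict is reported.

- **Insertion:** The stem went into the bore with almost no side force. Past the plunger the arm felt about 8 N sideways.
- **Pressing on the stop:** I felt the stop with the stem tip at about z = 0.032 m, inside the possible range of 0.018 to 0.038 m. I pressed until the upward force had risen by at most 12.5 N at rest. The stop gave about 2.5 mm, which at 4 N per mm is roughly 10 N on the pad. This is an estimate, because up to about 4 N of the reading can be plunger friction.
- **Last checks:**
  - The scene camera shows the top of the lantern within about 1 pixel of where an upright lantern seated on the stop should be.
  - The wrist camera puts the top about 4 mm off the holder axis, away from the plunger. That means a lean of about 1 to 2 degrees, and the bore itself allows no more than about 3 (limit 4).
  - The gripper is open and clear, and the bystanders look unmoved in the scene picture.
- **Not confirmed:** The arm blocked the top camera's view of the holder after release, so that camera gave no final check.

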